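# Hook a shelf bracket into its slotted upright and lock it

## Task

Take the hooked shelf bracket out of the dish drainer and hang it by both hooks in the empty slotted upright of the shelf stand, at the same height as the bracket already fitted on the other upright. Let go of it, then with the fingers press it down from above until it drops fully home and the catch snaps in. Leave everything else standing where it is.

Things in the scene. Friction and masses are not known exactly. Their poses are not given: they have to be found in the camera images.
- bracket: Shelf bracket to fit: open aluminium frame, 12 mm thick (y), 260 g. Origin: foot of its straight back edge, mid-thickness; z up the back edge, x out of it (hooks' side). Back leg x -16..0, z 0..115; top arm x -150..0, z 91..115, nose lip to z 127; bottom bar x -90..0, z 0..12; strut (-86,6) to (-138,94). Starts upright in a drainer groove, 20 mm above the table, hooks away from the robot.
- bracket_grip (a point): Point on top of the bracket's arm above its centre of mass, at x -61, z 115 mm of the bracket. Good place to grip across the 12 mm thickness; the arm is 24 mm high there with open space below. In a weak grip or on fast moves it swings about the finger line.
- hook_top (a point): Underside of the upper hook's neck where it leaves the back edge (bracket x 0, z 90 mm). Hook 8 mm wide: neck x 0..8, 9 mm high; then a tongue x 8..13 hanging to 24 mm below the neck's underside, with a barb 6 mm high at its foot, out to x 17.5. From tongue foot to hook top 33 mm.
- hook_low (a point): The same point of the equal lower hook (bracket x 0, z 20 mm), 70 mm below the upper one. Its tongue reaches 4 mm below the bracket's foot.
- post: Empty slotted upright, fixed: steel channel 40 mm wide, 30 deep, 246 tall. Origin: foot of its slotted face, mid-width; z up, x into the channel, away from the robot's side (the bracket's x must point the same way), y across. Face plate 5 mm thick, channel open behind. Three slots on the centre line, 14 mm wide, 41 high, lower edges at z 45, 115 and 185 mm; the bracket belongs in the upper two.
- seat (a point): Point on the empty upright's face, 95 mm above its origin, where the bracket's origin is when fully home (necks resting on the slots' lower edges). The hooks go straight in with the bracket 24 to 32 mm above this height, until the back edge meets the face, then down. Up to 3 mm of play remains between back edge and face.
- catch (a joint): Spring catch inside the empty upright's top slot, in m: 0 = sprung out, about 0.004 while the barb pushes past, 0 again once home (it then keeps the bracket from lifting). Let go, the bracket hangs on it 11 to 17 mm above home. Passing it takes a downward push of about 8 to 15 N on the bracket, least on top of the arm within 35 mm of the back edge.
- post_used: The stand's other upright, same shape and axes, 180 mm from the empty one to its left or right, carrying an equal fixed bracket at the right height, which reaches 150 mm out from the face and up to 222 mm above this origin.
- stand: Dark steel base plate of the stand, 160 (x) x 280 (y) x 12 mm, fixed. Origin: centre of its underside. The faces of both uprights stand 35 mm to +x of its centre, 90 mm to either side. It may be on the robot's left or right, the drainer on the other side.
- drainer: Black dish drainer, a tray 220 (x) x 260 (y) mm, rim 28 mm high, fixed. Origin: centre of its underside; a ledge 20 mm up (x -65..38) carries the contents. Three grooves along its x, at y -75, 0 and 75 mm, each between two pairs of 62 mm high pegs, 16 mm apart. The bracket, the plain bracket and the board stand in the three grooves in any order.
- plain_bracket: A shorter aluminium bracket without hooks, 120 mm long, 95 mm high, 12 mm thick, standing in the drainer; not to be used. Origin as for the bracket.
- board: Small white plastic board standing in the drainer, 90 mm long, 102 mm high, 12 mm thick. Origin at the foot of its far edge, it extends to -x.
- cleaner: White cleaner bottle standing on the table, 60 mm wide, 200 mm tall. Origin: centre of its underside.
- tin: Steel tin, 66 mm wide, 100 mm tall, on the table. Origin: centre of its underside.
- mug: White mug, 76 mm wide, 90 mm tall, on the table. Origin: centre of its underside.
- jar: Small jar, 54 mm wide, 70 mm tall, on the stand's base plate between the uprights. Origin: centre of its underside.
- scourer: Green scouring block 100 x 70 x 30 mm lying on the table at the right edge of the work area. Origin: centre of its underside.
- brush: Washing-up brush lying on the table at the left edge of the work area. Origin: its underside, handle to -x.
Things that resemble listed ones, but are neither listed nor needed, are in the scene too. What is shaped like the bracket but green or orange is not meant.

How it is judged:
On the way:
1. the bracket hangs by both hooks in the middle and top slots of the empty upright, not yet pressed home, and the hand is off it (x of bracket in the frame of post between -0.007 and 0.003 m and y of bracket in the frame of post between -0.005 and 0.005 m and angle between bracket's own z axis and vertical below 0.09 rad and contact force between each of the arm, the fingers and bracket below 0.05 N and z of bracket in the frame of post between 0.1 and 0.118 m), for 0.2 s.
At the end, for the whole second after the job is handed in: The bracket sits in the middle and top slots of the empty upright with its origin within -4 to +3 mm of its home height, 5 mm sideways and 7 mm of the face, upright within 0.09 rad, the catch sprung out (under 2 mm), at rest and released (x of bracket in the frame of post between -0.007 and 0.003 m and y of bracket in the frame of post between -0.005 and 0.005 m and angle between bracket's own z axis and vertical below 0.09 rad and z of bracket in the frame of post between 0.091 and 0.098 m and value of joint catch below 0.002 m and linear speed of bracket below 0.02 m/s); the robot touches nothing.
It fails at once if anything else on the table, stand or drainer is moved more than 30 mm (distance of any of board, plain_bracket, cleaner, tin, mug, jar, scourer, brush from where it was at the start of the episode above 0.03 m).
It fails at once if an upright bystander is tipped over (angle between any of cleaner, tin, mug, jar, board, plain_bracket's own z axis and vertical above 0.5 rad).
It also fails if it takes over 56 s, if anything falls off the work surface, if the arm or the gripper's body presses on something with over 40 N, if the wrist force passes 120 N, or if a joint passes its speed limit or range.

## Robot

A 7-joint arm with a two-finger parallel gripper is mounted at the origin on the work surface. World frame = base frame: x ahead of the robot, y to its left, z up, the work surface at z = 0. Lengths are in m, angles in rad, forces in N, time in s.
With the tool pointing down it reaches from about 0.425 to 0.925 m from the base axis. Payload 6.8 kg.
Tool frame: the origin (TCP) lies midway between the tips of the shut fingers; the grasp point (between the pads) lies 19 mm behind it; z points along the fingers, y is the direction in which the jaws open and shut (so a half turn about z gives the same grasp; the last joint's range is limited). The gripper opens to 88 mm and grips with 3 to 60 N. Pads are 20 mm wide; open, the fingers measure 115 mm over their backs; the gripper's body (75 mm by 178 mm) begins 61 mm behind the grasp point.
Start: joints at [-1.264, 0.477, 0.022, 1.555, -0.011, 1.109, -0.083], TCP at [0.272, 0.618, 0.223] pointing down, gripper open.
Joint ranges: [-2.96, 2.96], [-0.34, 2.1], [-1.41, 1.46], [0.24, 2.44], [-1.37, 4.51], [0.17, 1.92], [-2.96, 2.96]. Speed limits (rad/s): [2.39, 2.39, 3.14, 3.14, 3.14, 3.14, 3.14].

## Interface

Orientations are given as [roll, pitch, yaw] about the fixed x, y, z axes, in that order (R = Rz(yaw) Ry(pitch) Rx(roll)).
In Python, from plant import env gives the robot as it stands.
- The arm moves only by the shell command python3 -m jog 'ROWS'. ROWS is JSON, a list of rows, each a list of 3 entries, a list of its own where there are three numbers: the finger opening in m, from 0 to 0.0878, then the shift along the tool's x, y, z in m, then the turn about the tool's z in degrees. A call has 1 to 8 rows; each row shifts and turns the commanded pose from where the row before left it, along the tool's axes as they then stand; what a row does not reach is not made up. A row lasts 1/8 s, in which the tool goes at most 62.5 mm and 10.7 degrees, less where a joint would pass 70% of its speed; a pose out of reach is approached as far as the arm can. A call is refused whole if a number of a shift passes 0.0625 or a number of a turn 10.7, either way. A call with a gripper value outside its range is refused whole. The fingers move at their own pace and stop on an object; the grip force is fixed at half the most. Time passes only in rows, so rows that do not move let the fingers close. It gives the time, the measured TCP pose, the force and the opening at its end, in the units of the state.
- env.read_state(): the state, without advancing time (a new reading comes with each control period).
- env.capture(name): name is "scene" or "top" or "wrist"; returns the picture (400x640x3 uint8, blue, green, red); there is no depth.
- env.get_calibration(name): a dict with "mtx" (3x3 intrinsics, pixels), "k1" (the pictures are not rectified: a ray, as slopes to the right and down, at radius r is drawn at 1 + k1 r^2 times it, then the intrinsics apply), "origin" and "rotation" of the camera in the world. Camera axes: x right, y down, z forward; pixel columns grow to the right and rows downward; lengths in m; the calibration is good to about 2 mm. A picture is of the moment at which its call begins: read the wrist's pose just before it. get_calibration takes no time and is no camera call; for the wrist camera it gives the pose at the moment of the call.
- env.finish_job(): hands the job in, once; it reports no verdict.
The state is a dict: "time_s": time; "joint_pos": joint angles; "joint_vel": joint speeds; "joint_efforts": joint torques, N m; "ee_pos": TCP position; "orientation": TCP orientation; "ft_force": force on the tool from outside, world axes, zero at the start; "ft_torque": the same for the moment, N m; "width": finger opening in m.
Only numpy, scipy, OpenCV 4.12 (cv2) and the standard library are available. Lean on these libraries where they do the work, as an engineer would, in place of code of your own. Each camera call takes 0.05 s, during which the arm holds its last target. There are 200 camera calls.

## Working session

There is one attempt and no reset: what is moved stays moved. The work goes in short steps, Python scripts to look and compute and a shell command to move; the robot and the scene stay as the last step left them, time stands still between calls to the robot, and variables do not carry over. Pictures are saved under pics/ and viewed, about 8 in all and at most 12, crops included, and the job is handed in when it is done.

```bash
mkdir -p pics
cat > h.py <<'E'
import numpy as np, cv2, json
from plant import env
def ray(cal,u,v):
    K=np.array(cal["mtx"]);d=np.array([(u-K[0,2])/K[0,0],(v-K[1,2])/K[1,1]])
    s=d.copy()
    for _ in range(30): s=d/(1+cal["k1"]*(s@s))
    return np.array(cal["origin"]),np.array(cal["rotation"])@np.array([s[0],s[1],1])
def onplane(cal,u,v,z):
    o,r=ray(cal,u,v); return o+r*(z-o[2])/r[2]
def proj(cal,p):
    c=np.array(cal["rotation"]).T@(np.array(p)-np.array(cal["origin"]));s=c[:2]/c[2];s=s*(1+cal["k1"]*(s@s))
    K=np.array(cal["mtx"]);return np.array([K[0,0]*s[0]+K[0,2],K[1,1]*s[1]+K[1,2]])
def tri(c1,p1,c2,p2):
    o1,r1=ray(c1,*p1);o2,r2=ray(c2,*p2)
    A=np.stack([r1,-r2],1);t=np.linalg.lstsq(A,o2-o1,rcond=None)[0]
    a,b=o1+r1*t[0],o2+r2*t[1];return (a+b)/2,np.linalg.norm(a-b)
E
python3 - <<'E'
from h import *
np.set_printoptions(precision=4,suppress=True)
for n in ("scene","top"):
    im=env.capture(n);cv2.imwrite(f"pics/{n}0.png",im);print(n,env.get_calibration(n))
a=cv2.imread("pics/scene0.png");b=cv2.imread("pics/top0.png")
print(env.read_state())
E
```

```text
scene {'mtx': array([[406.737 ,   0.    , 313.6959],
       [  0.    , 406.737 , 202.1572],
       [  0.    ,   0.    ,   1.    ]]), 'k1': 0.007624291519535146, 'origin': array([1.6342, 0.2192, 0.9274]), 'rotation': array([-2.1808,  0.0085,  1.7684])}
top {'mtx': array([[419.6643,   0.    , 319.6022],
       [  0.    , 419.6643, 203.9579],
       [  0.    ,   0.    ,   1.    ]]), 'k1': -0.025872155302621776, 'origin': array([0.2616, 0.0095, 1.3145]), 'rotation': array([-2.9159, -0.0022, -1.6468])}
{'time_s': 0.1, 'joint_pos': array([-1.2641,  0.4777,  0.0223,  1.5563, -0.0115,  1.1093, -0.0831]), 'joint_vel': array([-0.0004, -0.0029, -0.0008, -0.0031,  0.0006,  0.0003,  0.0006]), 'joint_efforts': array([  0.0047, -58.4085,   1.5403, -27.331 ,  -0.0542,   0.0132,
         0.    ]), 'ee_pos': array([0.2718, 0.6173, 0.2218]), 'orientation': array([-3.14  ,  0.0001,  2.7268]), 'ft_force': array([ 1.2864, -0.1747, -0.7676]), 'ft_torque': array([0.0539, 0.0037, 0.0294]), 'width': 0.08783490792778736}
```

View pics/scene0.png

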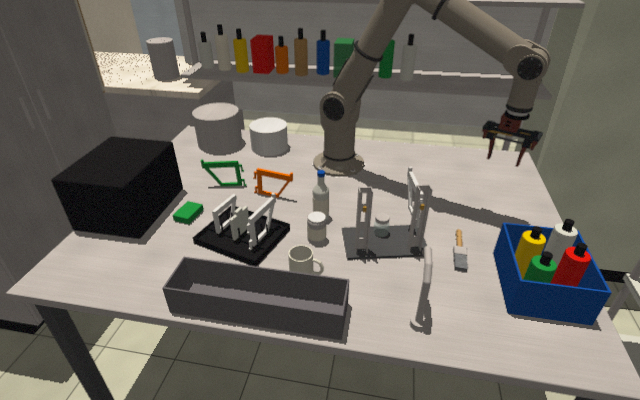

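View pics/top0.png

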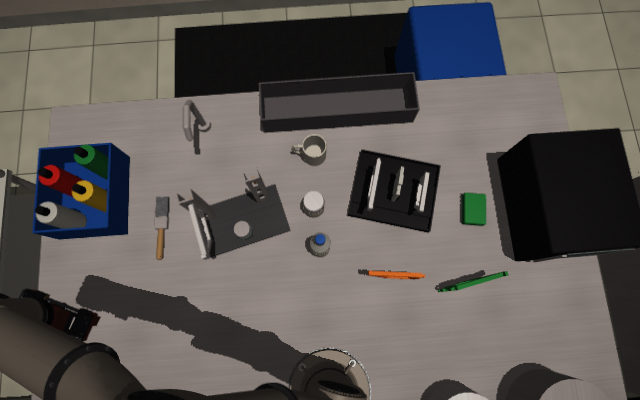

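```bash
python3 - <<'E'
s=open('h.py').read()
s=s.replace('def ray','''from scipy.spatial.transform import Rotation as R_
def cal(n):
    c=dict(env.get_calibration(n));c["rotation"]=R_.from_euler("xyz",c["rotation"]).as_matrix();return c
def crop(im,x0,y0,w,h,s):
    o=cv2.resize(im[y0:y0+h,x0:x0+w],None,fx=s,fy=s,interpolation=cv2.INTER_CUBIC)
    for k in range(0,w,20): cv2.putText(o,str(x0+k),(k*s,9),0,.33,(0,0,255),1);cv2.line(o,(k*s,10),(k*s,14),(0,0,255),1)
    for k in range(20,h,20): cv2.putText(o,str(y0+k),(0,k*s+3),0,.33,(0,0,255),1);cv2.line(o,(22,k*s),(26,k*s),(0,0,255),1)
    return o
def ray''',1);open('h.py','w').write(s)
E
python3 - <<'E'
from h import *
np.set_printoptions(precision=4,suppress=True)
a=cv2.imread("pics/scene0.png");b=cv2.imread("pics/top0.png")
g=lambda im:np.clip(im.astype(float)*1.4,0,255).astype('uint8')
o=np.vstack([np.hstack([crop(g(b),345,145,100,90,4),crop(a,195,185,100,90,4)]),])
o2=np.hstack([crop(g(b),175,175,100,85,4),crop(a,340,165,100,85,4)])
cv2.imwrite("pics/c1.png",np.vstack([o,o2])[:700][:, :] if 0 else cv2.resize(o,(800,360)));
cv2.imwrite("pics/c2.png",o2)
full=np.vstack([np.hstack([crop(g(b),345,148,100,75+10,4)[:300+40],crop(a,195,185,100,85,4)]),o2]);cv2.imwrite("pics/c.png",full[:600] if full.shape[0]<=600 else cv2.resize(full,(706,600)))
print(full.shape)
c=cal("scene");t=cal("top")
print(proj(t,[0,0,0]),proj(c,[0,0,0]), proj(c,[.272,.618,.223]))
E
```

```text
(680, 800, 3)
[328.6515 390.8955] [338.3325 162.4785] [502.895  160.1208]
```

View pics/c1.png

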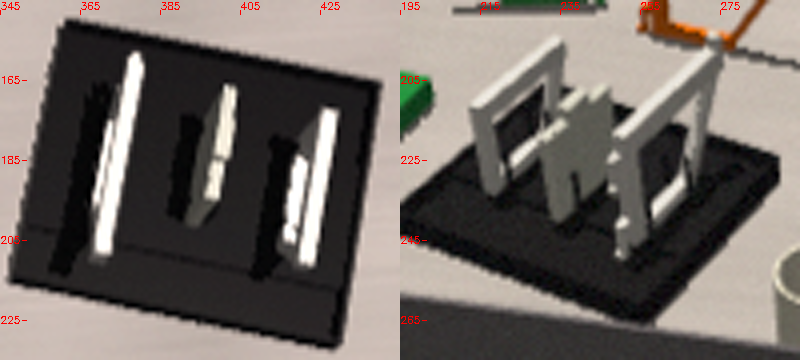

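View pics/c2.png

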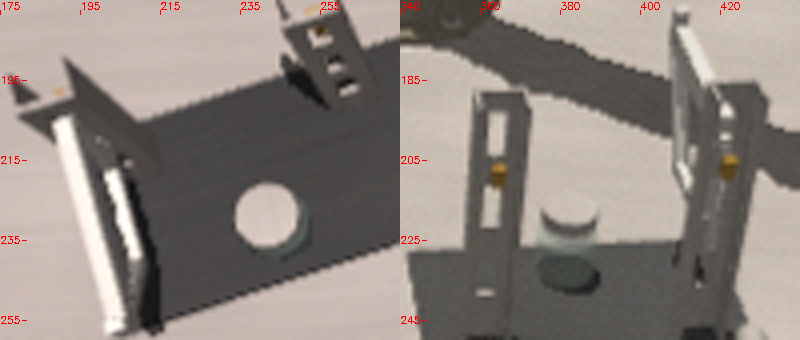

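Run:
```python
from h import *
from scipy.optimize import least_squares
np.set_printoptions(precision=4,suppress=True)
c=cal("scene");t=cal("top")
for n,z,p in (("far",.135,(378.6,158.4)),("near",.147,(370.4,209.1)),):
    print(n,onplane(t,*p,z))
for a,b in (((378.6,158.4),(248.4,218.4)),((370.4,209.1),(273.4,192.9))): print(tri(t,a,c,b))
T=lambda q,p:np.array([q[0]+np.cos(q[2])*p[0]-np.sin(q[2])*p[1],q[1]+np.sin(q[2])*p[0]+np.cos(q[2])*p[1],p[2]])
for z in (.2055,.1355,.0655):
    pass
def f(q): 
    return np.concatenate([proj(t,[q[0],q[1],z+q[2]])-p for z,p in ((.2055,(254.6,182.6)),(.1355,(258.9,190.1)),(.0655,(261.4,196.6)))])
r=least_squares(f,[.6,.2,.012]);print("post",r.x,r.fun)
def f2(q): return f([q[0],q[1],.012])
r=least_squares(f2,[.6,.2]);print("post z fixed",r.x,r.fun)
# drainer corners (rim z .028): top crop
for p in ((62,22),(380,82),(338,345),(12,280)): print("dr",onplane(t,345+p[0]/4-.4,145+p[1]/4-.4,.028))
# stand plate corner, used bracket top arm ends (z .222)
for p,z in (((400,240),.012),((155,330),.012),((62,120),.222),((115,330),.234),((270,215),.082)): print("st",p,onplane(t,175+p[0]/4-.4,175+p[1]/4-.4,z))
w=cal("wrist");s=env.read_state();R=R_.from_euler("xyz",s["orientation"]).as_matrix()
print("wrist in tool",R.T@(w["origin"]-s["ee_pos"]),"\n",R.T@w["rotation"],w["mtx"][0]); print(R)
```

```text
far [ 0.6562 -0.1983  0.135 ]
near [ 0.5028 -0.1565  0.147 ]
(array([ 0.6554, -0.1977,  0.1374]), np.float64(0.0001630574544742692))
(array([ 0.5039, -0.1573,  0.1416]), np.float64(0.0001873734243762325))
post [0.5554 0.1462 0.1112] [-0.0939  0.1813 -0.4338 -0.0588  0.5668 -0.1428]
post z fixed [0.5829 0.159 ] [ 0.2229  0.7665 -0.4718 -0.1242  0.249  -0.7214]
dr [ 0.7247 -0.1603  0.028 ]
dr [ 0.6549 -0.4111  0.028 ]
dr [ 0.4447 -0.3484  0.028 ]
dr [ 0.5152 -0.1004  0.028 ]
st (400, 240) [0.472  0.1321 0.012 ]
st (155, 330) [0.4159 0.3252 0.012 ]
st (62, 120) [0.5359 0.3337 0.222 ]
st (115, 330) [0.3915 0.2971 0.234 ]
st (270, 215) [0.4867 0.221  0.082 ]
wrist in tool [ 0.0795  0.0002 -0.1613] 
 [[ 0.0007 -0.9568 -0.2908]
 [ 1.      0.0002  0.0017]
 [-0.0016 -0.2909  0.9568]] [275.5256   0.     317.7373]
[[-0.9152  0.403  -0.0006]
 [ 0.403   0.9152 -0.0015]
 [-0.0001 -0.0016 -1.    ]]
```

```bash
python3 -m jog '[[0.05,[0,0,-0.06],0],[0.05,[-0.01,-0.01,-0.055],1],[0.05,[-0.035,-0.041,-0.02],0],[0.05,[-0.035,-0.041,0],0],[0.05,[-0.035,-0.041,0],0],[0.05,[-0.035,-0.041,0],0],[0.05,[-0.035,-0.041,0],0],[0.05,[-0.035,-0.041,0],0]]' && python3 -m jog '[[0.05,[-0.035,-0.041,0],0],[0.05,[-0.035,-0.041,0],0],[0.05,[-0.035,-0.041,0],0],[0.05,[0,0,0],0],[0.05,[0,0,0],0]]'
python3 - <<'E'
from h import *
np.set_printoptions(precision=4,suppress=True)
w=cal("wrist");im=env.capture("wrist");cv2.imwrite("pics/w1.png",im);np.savez("w1.npz",**w);w2=cal("wrist");print(w["origin"],w2["origin"])
s=env.read_state();print(s["time_s"],s["ee_pos"],s["orientation"],s["joint_pos"],s["ft_force"])
E
```

```text
time_s: 1.1
ee_pos: [0.3649, 0.2912, 0.3574]
orientation: [-3.141, -0.0, 2.709]
ft_force: [0.9, -0.0, -0.2]
width: 0.05
time_s: 1.72
ee_pos: [0.4083, 0.1381, 0.3575]
orientation: [3.141, -0.0, 2.71]
ft_force: [-0.1, 0.5, 0.3]
width: 0.0499
[0.3362 0.1715 0.5189] [0.3361 0.172  0.5188]
1.775 [0.4082 0.1387 0.3575] [-3.1414 -0.0004  2.711 ] [-0.8204 -0.0736  0.3301  1.927   0.0247  1.2847  0.6421] [-0.0316  0.2518  0.9316]
```

View pics/w1.png

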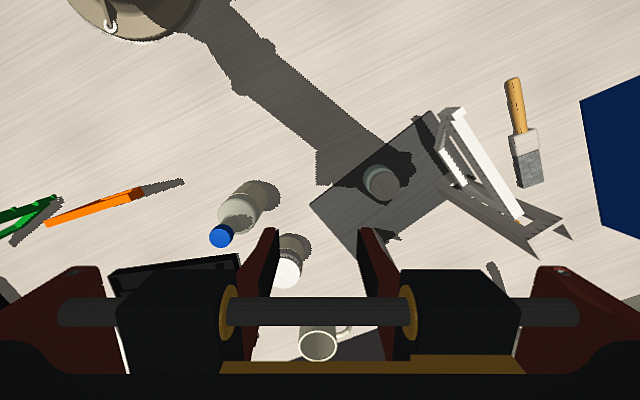

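```bash
python3 -m jog '[[0.05,[-0.033,0.014,0],0],[0.05,[-0.033,0.014,0],10.5],[0.05,[0,0,0],10.5],[0.05,[0,0,0],10.5],[0.05,[0,0,0],10.5],[0.05,[0,0,0],10.5],[0.05,[0,0,0],10.5],[0.05,[0,0,0],10.5]]' && python3 -m jog '[[0.05,[0,0,0],10.5],[0.05,[0,0,0],10.5],[0.05,[0,0,0],10.5],[0.05,[0,0,0],10.5],[0.05,[0,0,0],10.5],[0.05,[0,0,0],10.5],[0.05,[0,0,0],5],[0.05,[0,0,0],0]]'
python3 - <<'E'
from h import *
np.set_printoptions(precision=4,suppress=True)
w=cal("wrist");im=env.capture("wrist");cv2.imwrite("pics/w2.png",im);np.savez("w2.npz",**w)
s=env.read_state();print(s["time_s"],s["ee_pos"],s["orientation"],s["joint_pos"],s["ft_force"])
E
```

```text
time_s: 2.78
ee_pos: [0.4798, 0.1372, 0.3572]
orientation: [-3.141, 0.0, 1.424]
ft_force: [0.3, -0.0, 0.2]
width: 0.05
time_s: 3.78
ee_pos: [0.4799, 0.1369, 0.3573]
orientation: [3.141, 0.001, 0.243]
ft_force: [0.6, 0.2, 0.7]
width: 0.0498
3.825 [0.4799 0.1367 0.3574] [3.1414 0.0006 0.2439] [-0.8695  0.0628  0.4999  1.8072 -0.0313  1.28   -1.6884] [0.1006 1.2123 0.4971]
```

View pics/w2.png

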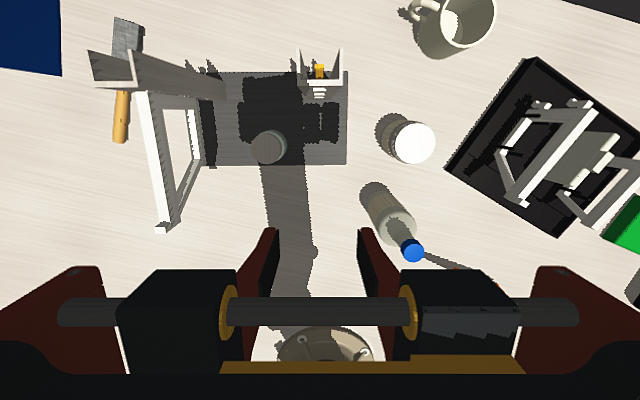

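Run:
```python
from h import *
im=cv2.imread("pics/w2.png")
a=crop(im,285,38,70,72,5);b=crop(im,495,75,110,140,4);d=crop(im,80,35,70,40,5)
L=np.vstack([a,d]);o=np.zeros((560,800,3),'uint8');o[:L.shape[0],:350]=L;o[:560,352:792]=b
cv2.imwrite("pics/w2c.png",o)
```

```text
(no output)
```

View pics/w2c.png

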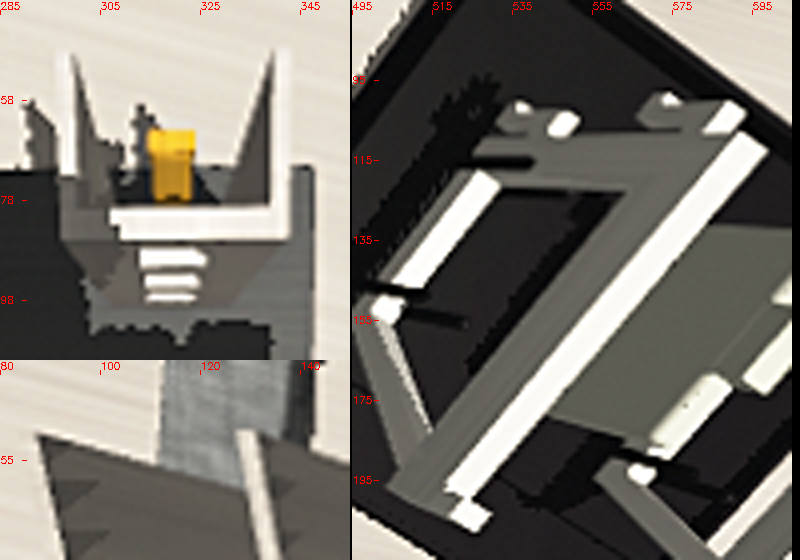

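Run:
```python
from h import *
np.set_printoptions(precision=4,suppress=True)
w=dict(np.load("w2.npz"));w["k1"]=float(w["k1"])
P=lambda x,y:(285+x/5-.4,38+y/5-.4)
B=lambda x,y:(495+(x-352)/4-.4,75+y/4-.4)
g=lambda p,z:onplane(w,*p,z)
l,r=g(P(60,240),.258),g(P(290,240),.258)
print("post front",l,r,np.linalg.norm(l-r),(l+r)/2,"yaw",np.arctan2(*(-(l-r)[[0]],(l-r)[1])))
bl,br=g(P(67,48),.258),g(P(283,48),.258);print("rear",bl,br,(bl+br)/2, np.linalg.norm((bl+br)/2-(l+r)/2))
for y in (248,276,298): pass
u1,u2=g((80+38/5-.4,35+435/5-.4-72),.258),None
a,b=g(B(738,132),.135),g(B(768,150),.135);n=g(B(470,515),.147)
m=(a+b)/2
print("br far",a,b,np.linalg.norm(a-b),m,"near",n,np.linalg.norm((m-n)[:2]),"yaw",np.arctan2((m-n)[1],(m-n)[0]))
n1,n2=g(B(445,487),.135),g(B(480,500),.135);print(n1,n2)
# slots lower-edge projections of expected
```

```text
post front [0.5766 0.1802 0.258 ] [0.5864 0.141  0.258 ] 0.040432013636065446 [0.5815 0.1606 0.258 ] yaw [0.2438]
rear [0.6063 0.1857 0.258 ] [0.6152 0.1502 0.258 ] [0.6107 0.1679 0.258 ] 0.030163136695268176
br far [ 0.6516 -0.1902  0.135 ] [ 0.6489 -0.2026  0.135 ] 0.012741214029279711 [ 0.6502 -0.1964  0.135 ] near [ 0.5106 -0.1555  0.147 ] 0.1454636724924318 yaw -0.28459558674553304
[ 0.5167 -0.1521  0.135 ] [ 0.5152 -0.1665  0.135 ]
```

```bash
python3 -m jog '[[0.04,[0.0053,0.0557,0],0],[0.04,[0.0053,0.0557,0],0],[0.04,[0.0053,0.0557,0],0],[0.04,[0.0053,0.0557,0],0],[0.04,[0.0053,0.0557,0],0],[0.04,[0.0053,0.0557,0],9.9],[0.04,[0,0,0],9.9],[0.04,[0,0,0.05],9.9]]' && python3 -m jog '[[0.04,[0,0,0.05],0],[0.04,[0,0,0],0],[0.04,[0,0,0],0]]'
python3 - <<'E'
from h import *
np.set_printoptions(precision=4,suppress=True)
w=cal("wrist");im=env.capture("wrist");np.savez("w3.npz",**w)
s=env.read_state();print(s["time_s"],s["ee_pos"],s["orientation"],s["joint_pos"],s["ft_force"])
for p in ((.6502,-.1964,.135),(.5915,-.1798,.135),(.51,-.156,.147)): print(proj(w,p))
cv2.imwrite("pics/w3.png",im)
E
```

```text
time_s: 4.82
ee_pos: [0.593, -0.1832, 0.3098]
orientation: [-3.141, -0.007, -0.283]
ft_force: [0.2, 1.3, -2.1]
width: 0.0404
time_s: 5.2
ee_pos: [0.5915, -0.1819, 0.2594]
orientation: [3.142, -0.002, -0.277]
ft_force: [0.2, -0.2, -0.0]
width: 0.0398
5.25 [ 0.5918 -0.1822  0.26  ] [-3.1414 -0.0033 -0.2777] [-0.3845  0.4398  0.8042  1.6948 -0.343   1.1507 -1.3352] [-0.7996 -0.8007 -0.7807]
[316.1399 134.7837]
[316.2926 192.6886]
[315.7704 268.2055]
```

View pics/w3.png

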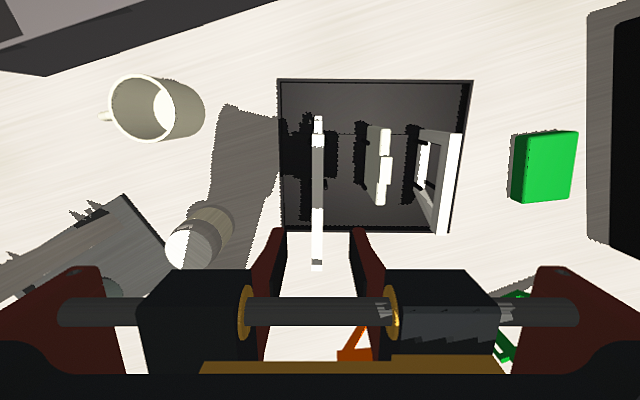

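```bash
python3 -m jog '[[0.04,[0,-0.0005,0.05],0],[0.04,[0,0,0.05],0],[0.04,[0,0,0.04],0],[0.04,[0,0,0.015],0],[0.04,[0,0,0],0],[0.0,[0,0,0],0],[0.0,[0,0,0],0],[0.0,[0,0,0],0]]' && python3 -m jog '[[0.0,[0,0,0],0],[0.0,[0,0,0],0]]'
```

```text
time_s: 6.25
ee_pos: [0.5911, -0.1814, 0.1035]
orientation: [-3.141, -0.001, -0.279]
ft_force: [0.2, 0.7, -0.1]
width: 0.0133
time_s: 6.5
ee_pos: [0.5911, -0.1813, 0.1034]
orientation: [-3.141, -0.001, -0.279]
ft_force: [-1.7, 1.2, 6.2]
width: 0.0118
```

```bash
python3 -m jog '[[0,[0,0,-0.015],0],[0,[0,0,-0.03],0],[0,[0,0,-0.045],0],[0,[0,0,-0.045],0],[0,[0,0,-0.04],0],[0,[0,0,-0.02],0],[0,[0,0,-0.005],0],[0,[0,0,0],0]]' && python3 -m jog '[[0,[-0.0112,-0.0167,0],0],[0,[-0.0205,-0.0306,0],0],[0,[-0.028,-0.0417,0],0],[0,[-0.0298,-0.0445,0],0],[0,[-0.0298,-0.0445,0],0],[0,[-0.028,-0.0417,0],0],[0,[-0.0205,-0.0306,0],0],[0,[-0.013,-0.0195,0],0]]' && python3 -m jog '[[0,[-0.0056,-0.0083,0],0],[0,[0,0,0],-5],[0,[0,0,0],-6],[0,[0,0,0],-6],[0,[0,0,0],-6],[0,[0,0,0],-5],[0,[0,0,0],-2],[0,[0,0,0],0]]'
```

```text
time_s: 7.5
ee_pos: [0.5901, -0.1811, 0.3021]
orientation: [-3.142, 0.001, -0.279]
ft_force: [0.4, -0.5, -3.0]
width: 0.0121
time_s: 8.5
ee_pos: [0.4893, 0.1298, 0.3014]
orientation: [3.14, 0.002, -0.276]
ft_force: [0.1, 0.3, -2.4]
width: 0.0119
time_s: 9.5
ee_pos: [0.4879, 0.1367, 0.3023]
orientation: [3.141, 0.001, 0.243]
ft_force: [0.8, 0.4, -2.2]
width: 0.012
```

Now lower to insertion height (TCP ≈ 0.2184) in front of the slots and look.

```bash
python3 -m jog '[[0,[0,0,0.012],0],[0,[0,0,0.024],0],[0,[0,0,0.026],0],[0,[0,0,0.015],0],[0,[0,0,0.006],0],[0,[0,0,0],0],[0,[0,0,0],0]]'
python3 - <<'E'
from h import *
np.set_printoptions(precision=4,suppress=True)
w=cal("wrist");im=env.capture("wrist");np.savez("w4.npz",**w);sc=env.capture("scene");cv2.imwrite("pics/w4.png",im);cv2.imwrite("pics/s4.png",sc)
s=env.read_state();print(s["time_s"],s["ee_pos"],s["orientation"],s["ft_force"])
a=crop(im,270,20,100,150,4);b=crop(sc,330,160,100,100,4)
o=np.zeros((600,800,3),'uint8');o[:,:400]=a;o[:400,400:]=b;cv2.imwrite("pics/c4.png",o)
E
```

```text
time_s: 10.38
ee_pos: [0.4885, 0.1376, 0.2204]
orientation: [-3.141, -0.001, 0.245]
ft_force: [0.9, -0.1, -2.1]
width: 0.0119
10.475 [0.4884 0.1376 0.2203] [-3.1411 -0.0013  0.245 ] [-0.1059  0.4309 -3.2442]
```

View pics/c4.png

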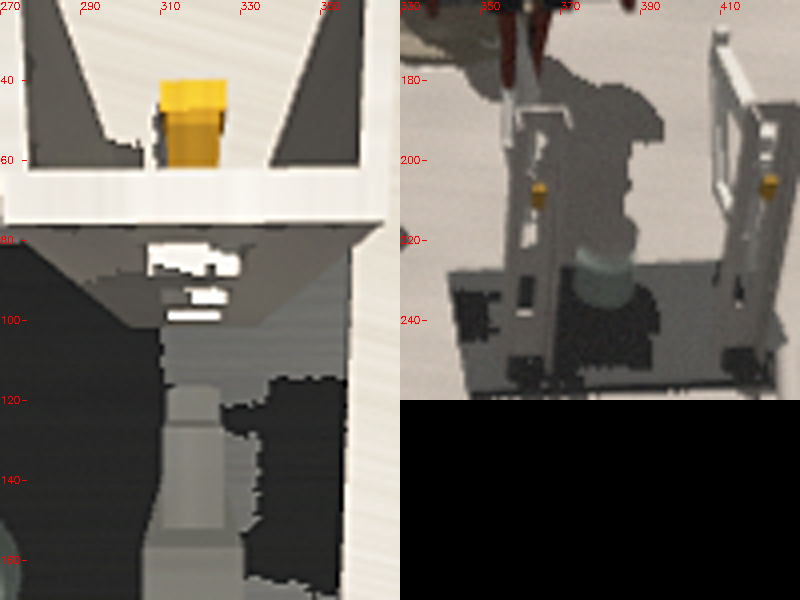

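Run:
```python
from h import *
np.set_printoptions(precision=2,suppress=True)
w=dict(np.load("w4.npz"));w["k1"]=float(w["k1"])
T=np.array([.4884,.1376,.2203]);y=.245;ex=np.array([np.cos(y),np.sin(y),0])
for d in (-4,-2,0,2,4):
    a=np.radians(d);o=[]
    for x,z in ((13,99),(8,99),(0,115),(-25,115)):
        lx,lz=x+61,z-102.5   # rel to grasp point
        X=lx*np.cos(a)-lz*np.sin(a);Z=lx*np.sin(a)+lz*np.cos(a)
        u=proj(w,T+[0,0,.019]+ex*X/1e3+np.array([0,0,Z/1e3])); o.append(((u-[270,20]+.4)*4))
    print(d,np.array(o).ravel())
P=np.array([.5815,.1605]);ey=np.array([-np.sin(y),np.cos(y)])
for q,z in ((0,.258),(0,.012+.226),(0,.197),(0,.012+.156)): print("post",(proj(w,[*(P),z])-[270,20]+.4)*4)
```

```text
-4 [191.61 433.54 191.6  472.01 191.23 540.68 191.15 740.01]
-2 [191.56 432.46 191.55 471.57 191.17 545.92 191.12 746.  ]
0 [191.51 432.06 191.5  471.78 191.12 551.94 191.09 752.39]
2 [191.46 432.38 191.45 472.67 191.06 558.75 191.06 759.17]
4 [191.4  433.47 191.4  474.27 191.01 566.39 191.03 766.35]
post [194.52 223.79]
post [194.53 246.02]
post [194.55 276.14]
post [194.56 290.32]
```

```bash
python3 -m jog '[[0,[0.005,0.0003,0.002],0],[0,[0.008,0,0],0],[0,[0.008,0,0],0],[0,[0.006,0,0],0],[0,[0.004,0,0],0],[0,[0,0,0],0],[0,[0,0,0],0]]'
python3 - <<'E'
from h import *
np.set_printoptions(precision=4,suppress=True)
s=env.read_state();print(s["time_s"],s["ee_pos"],s["ft_force"],s["ft_torque"])
E
python3 -m jog '[[0,[0.002,0,0],0],[0,[0.001,0,0],0],[0,[0,0,0],0]]'
```

```text
time_s: 11.35
ee_pos: [0.5178, 0.1445, 0.2176]
orientation: [-3.142, 0.0, 0.245]
ft_force: [-0.2, -0.3, -3.2]
width: 0.0119
11.35 [0.5178 0.1445 0.2176] [-0.1737 -0.3371 -3.1976] [ 0.0127  0.1456 -0.034 ]
time_s: 11.72
ee_pos: [0.521, 0.1454, 0.2177]
orientation: [-3.142, -0.0, 0.245]
ft_force: [-0.5, 0.3, -1.6]
width: 0.0122
```

```bash
python3 -m jog '[[0,[0.001,0,0],0],[0,[0,0,0.002],0],[0,[0,0,0.003],0],[0,[0,0,0.003],0],[0,[0,0,0.002],0],[0,[0,0,0],0],[0,[0,0,0],0]]' &&  python3 -m jog '[[0,[0,0,0.001],0],[0,[0,0,0.001],0],[0,[0,0,0.001],0],[0,[0,0,0],0]]'
python3 - <<'E'
from h import *
im=env.capture("wrist");sc=env.capture("scene")
a=crop(im,270,20,100,150,4);b=crop(sc,330,160,100,100,4)
o=np.zeros((600,800,3),'uint8');o[:,:400]=a;o[:400,400:]=b;cv2.imwrite("pics/c5.png",o)
E
```

```text
time_s: 12.6
ee_pos: [0.5208, 0.1452, 0.2075]
orientation: [-3.141, 0.003, 0.245]
ft_force: [-6.1, -0.4, 2.5]
width: 0.0117
time_s: 13.1
ee_pos: [0.5204, 0.145, 0.2046]
orientation: [-3.141, 0.003, 0.245]
ft_force: [-7.5, -2.1, 3.7]
width: 0.012
```

View pics/c5.png

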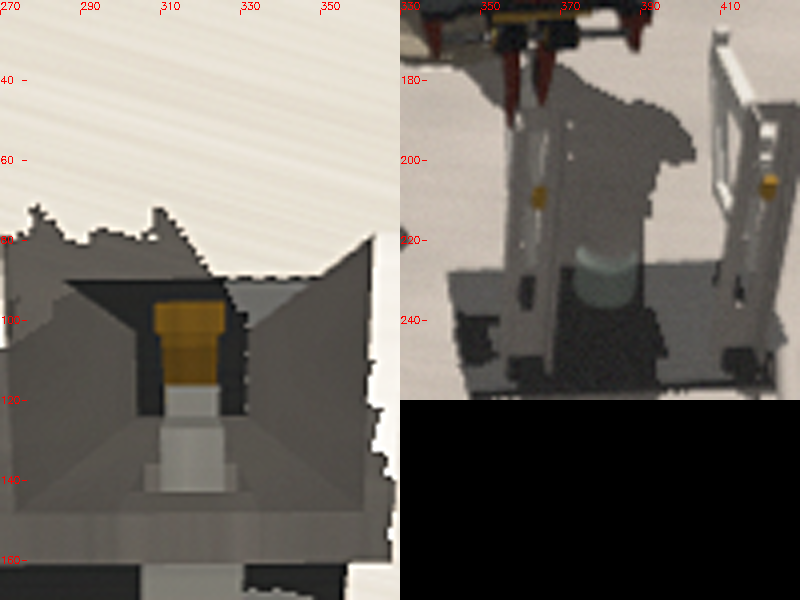

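```bash
python3 -m jog '[[0,[-0.001,0,0.0],0],[0.03,[0,0,0],0],[0.03,[0,0,0],0],[0.03,[0,0,0],0],[0.03,[0,0,0],0]]' && python3 -m jog '[[0.03,[0,0,-0.02],0],[0.03,[0,0,-0.03],0],[0.0,[0,0,0],0],[0.0,[0,0,0],0],[0.0,[0,0,0],0]]';  python3 - <<'E'
from h import *
np.set_printoptions(precision=4,suppress=True)
s=env.read_state();print(s["time_s"],s["ee_pos"],s["ft_force"],s["width"])
w=cal("wrist");np.savez("w6.npz",**w)
im=env.capture("wrist");sc=env.capture("scene")
a=crop(im,270,70,100,150,4);b=crop(sc,330,160,100,100,4)
o=np.zeros((600,800,3),'uint8');o[:,:400]=a;o[:400,400:]=b;cv2.imwrite("pics/c6.png",o)
y=.245;ex=np.array([np.cos(y),np.sin(y),0])
for h in (0,.014):
  for x,z in ((13,99),(0,115),(-30,115),(-150,127)):
    print(h,x,z,(proj(w,np.array([.5815,.1605,.107+h+z/1e3])+ex*x/1e3)-[270,70]+.4)*4)
E
```

```text
time_s: 13.82
ee_pos: [0.5212, 0.1454, 0.2047]
orientation: [3.142, -0.0, 0.245]
ft_force: [0.2, -0.4, -0.2]
width: 0.03
time_s: 14.45
ee_pos: [0.5203, 0.1452, 0.2537]
orientation: [3.141, 0.002, 0.245]
ft_force: [-0.7, 1.3, -0.1]
width: 0.0036
14.45 [0.5203 0.1452 0.2537] [-0.7358  1.2936 -0.1426] 0.0036334681007245237
0 13 99 [192.816  203.1884]
0 0 115 [192.6865 283.9942]
0 -30 115 [192.5616 453.4455]
0 -150 127 [ 192.0758 1047.5859]
0.014 13 99 [192.7539 205.2251]
0.014 0 115 [192.6106 292.2973]
0.014 -30 115 [192.4802 473.6058]
0.014 -150 127 [ 191.9722 1103.8445]
```

View pics/c6.png

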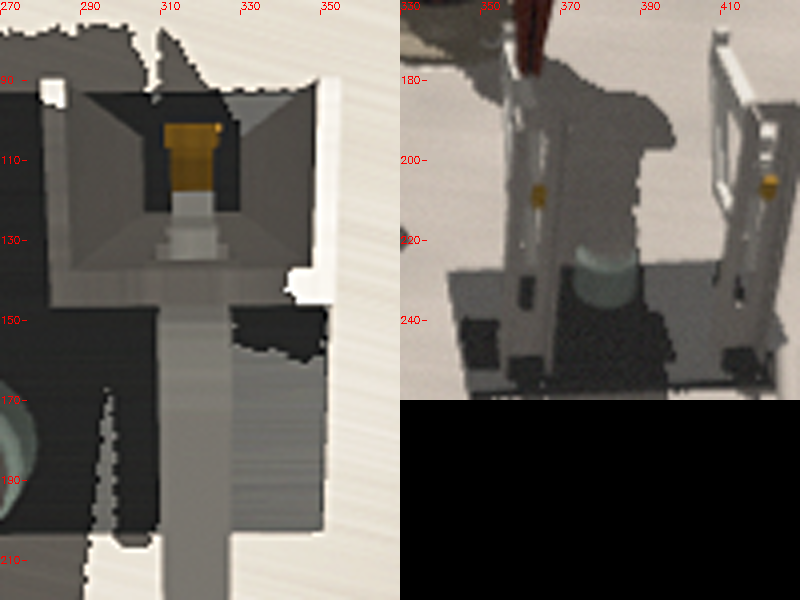

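```bash
python3 -m jog '[[0,[0.015,0,0],0],[0,[0.015,0,0],0],[0,[0.009,0,0],0],[0,[0,0,0.008],0],[0,[0,0,0.006],0],[0,[0,0,0.003],0],[0,[0,0,0],0],[0,[0,0,0],0]]' && python3 -m jog '[[0,[0,0,0.002],0],[0,[0,0,0.002],0],[0,[0,0,0],0]]'
```

```text
time_s: 15.55
ee_pos: [0.5588, 0.1548, 0.2379]
orientation: [-3.141, -0.0, 0.245]
ft_force: [-0.4, -0.6, -0.1]
width: 0.0006
time_s: 15.92
ee_pos: [0.5592, 0.1548, 0.2347]
orientation: [-3.141, -0.001, 0.245]
ft_force: [-2.4, -0.0, 7.2]
width: 0.0005
```

Contact at about 0.235, as expected; now press through.

```bash
python3 -m jog '[[0,[0,0,0.002],0],[0,[0,0,0.002],0],[0,[0,0,0],0]]' && python3 -m jog '[[0,[0,0,0.002],0],[0,[0,0,0.002],0],[0,[0,0,0],0]]'  && python3 -m jog '[[0,[0,0,0.002],0],[0,[0,0,0],0]]'
```

```text
time_s: 16.3
ee_pos: [0.5594, 0.1548, 0.231]
orientation: [-3.141, -0.002, 0.245]
ft_force: [-1.9, -0.1, 9.2]
width: 0.0004
time_s: 16.68
ee_pos: [0.5594, 0.155, 0.2261]
orientation: [-3.141, -0.002, 0.245]
ft_force: [0.5, -0.0, 4.9]
width: 0.0004
time_s: 16.92
ee_pos: [0.5583, 0.1547, 0.223]
orientation: [3.141, 0.001, 0.245]
ft_force: [-0.4, 0.2, 0.4]
width: 0.0006
```

```bash
python3 -m jog '[[0,[0,0,0.002],0],[0,[0,0,0.001],0],[0,[0,0,0],0]]'
```

```text
time_s: 17.3
ee_pos: [0.5586, 0.1547, 0.2215]
orientation: [-3.141, 0.0, 0.245]
ft_force: [-4.7, -0.9, 10.0]
width: 0.0005
```

```bash
python3 -m jog '[[0,[0,0,0.002],0],[0,[0,0,0],0],[0,[0,0,0],0]]' && python3 -m jog '[[0,[0,0,-0.01],0],[0,[0,0,-0.03],0],[0,[0,0,-0.05],0],[0,[-0.04,0,-0.04],0],[0,[-0.04,0,0],0],[0,[-0.02,0,0],0],[0,[0,0,0],0],[0,[0,0,0],0]]';  python3 - <<'E'
from h import *
np.set_printoptions(precision=4,suppress=True)
s=env.read_state();print(s["time_s"],s["ee_pos"],s["ft_force"],s["width"])
w=cal("wrist")
im=env.capture("wrist");sc=env.capture("scene");cv2.imwrite("pics/w7.png",im);cv2.imwrite("pics/s7.png",sc)
a=crop(im,200,30,200,170,2);b=crop(sc,330,160,100,100,4)
o=np.zeros((400,800,3),'uint8');o[:340,:400]=a;o[:400,400:]=b;cv2.imwrite("pics/c7.png",o)
y=.245;ex=np.array([np.cos(y),np.sin(y),0]);c=cal("scene")
for h in (0,.014):
  for x,z in ((0,115),(-150,127)):
    p=np.array([.5815,.1605,.107+h+z/1e3])+ex*x/1e3
    print(h,x,z,(proj(w,p)-[200,30]+.4)*2,(proj(c,p)-[330,160]+.4)*4+[400,0])
E
```

```text
time_s: 17.68
ee_pos: [0.5588, 0.1547, 0.2213]
orientation: [-3.14, -0.0, 0.245]
ft_force: [-10.7, -2.2, 23.7]
width: 0.0006
time_s: 18.68
ee_pos: [0.4623, 0.1309, 0.3487]
orientation: [3.141, -0.0, 0.245]
ft_force: [0.2, 1.0, -0.5]
width: 0.0006
18.675 [0.4623 0.1309 0.3487] [ 0.2013  0.9983 -0.5056] 0.0005553982551451615
0 0 115 [236.9985  76.2527] [536.8954 143.2491]
0 -150 127 [236.6514 378.9622] [511.463   32.3508]
0.014 0 115 [236.9988  71.2973] [538.0271 128.1499]
0.014 -150 127 [236.6351 388.9524] [512.351   17.8798]
```

View pics/c7.png

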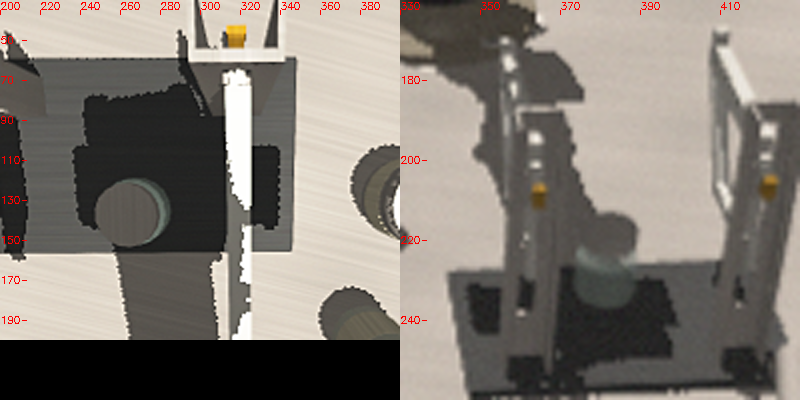

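```bash
python3 -c "
from plant import env
print(env.finish_job())"
```

```text
the job is handed in; nothing more can be done
None
```

I took the two-hooked bracket from the drainer and hung it in the middle and top slots of the empty upright. I let go of it, pressed it home with shut fingers, backed off and handed the job in at about 18.7 s of the 56 s allowed.

- **Hanging on the catch:** At release the bracket sat about 14 mm above home and was centred to under 0.5 mm in the wrist view. The hand stayed off it for more than a second before I pressed.
- **Pressing home:** The push read about 9 N just before the force fell away. The bracket then met a hard stop at 24 N with the fingertips at z = 0.2213 m; the expected home height of the arm top was 0.222 m.
- **Final picture:** From the scene camera the nose of the bracket appears where the home position predicts, within about 2 pixels, and at the same height as the bracket on the other upright. The hand was clear of everything.
- **Not measured:** I judged the catch and the bracket's tilt only from the force drop and the pictures. I did not touch anything else, but I did not re-measure the other objects' positions.

No check failed or disagreed.

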